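# Fold away the bench magnifier

### The job

The inspection is done: fold the jointed bench magnifier away, one segment after the other. First fold the lens segment fully back over the forearm (left sticking out, the lens would strike the column), then fold the forearm fully back over the upper arm, and last swing the folded stack home until the pin under the elbow has snapped past the spring plunger into the parking clip. Leave the circuit board, the screw jar and the white bottle beside the magnifier where they are, and let go of the magnifier.

Things in the scene. Friction and masses are not known exactly. Their poses are not given: they have to be found in the camera images.
- column (a point): top, 84 mm over the bench, of the 22 mm steel column on the grey base plate (252 x 64 x 10 mm, fixed); its axis is the upper arm's hinge. Frame: z up, x along the plate to the parking clip, -y to the side on which the magnifier opens. All hinges are upright: the segments swing level and fold one over the other, upper arm 40 to 52, forearm 54 to 64, lens segment 66 to 77 mm over the bench
- clip (a point): middle of the black parking clip's slot on the base plate, 170 mm from the column axis, slot open to -y of column, top 36 mm over the bench. A brass spring plunger in its outer cheek yields to the 12 mm steel pin under the elbow, then grips it: they meet at about 0.09 rad of joint upper_arm, peak 0.035, held home at 0; takes about 10 N at the elbow grip
- elbow_grip (a point): black upright grip sleeve on the outer end of the upper arm, 170 mm from the column axis; its axis is the elbow hinge. 16 mm thick, 86 to 130 mm over the bench, spins freely; this point is on the axis 112 mm over the bench. Move it to swing the upper arm and all it carries. Frame: z up, x outward along the upper arm
- wrist_grip (a point): black upright grip sleeve on the far end of the forearm, 128 mm from the elbow axis; its axis is the lens segment's hinge. 16 mm thick, 86 to 130 mm over the bench, spins freely; this point is on the axis 112 mm over the bench. Move it in an arc round the elbow. Frame: z up, x outward along the forearm
- lens_grip (a point): black upright grip sleeve on a tab at the side of the round lens (chrome ring 75 mm across, centre 62 mm from the wrist axis). 15 mm thick, 86 to 130 mm over the bench, spins freely; this point is on its axis 112 mm over the bench, 62 mm along and 50 mm right of the lens segment, 80 mm from the wrist axis. Move it in an arc round the wrist. Frame: z up, x from wrist to lens
- upper_arm (a joint): angle of the upper arm about the column, rad: 0 = parked in the clip (end stop), grows clockwise seen from above, at most 1.7; starts at 0.6 to 0.95. Stiff: about 3 N at the elbow grip moves it and it stays where it is left
- forearm (a joint): angle of the forearm about the elbow, rad: 0 = folded right back over the upper arm (end stop), grows counter-clockwise seen from above, at most 2.4; starts at 1.2 to 1.7; about 1 N at the wrist grip moves it and it stays where it is left
- lens_arm (a joint): angle of the lens segment about the wrist, rad: 0 = folded right back over the forearm (end stop), grows clockwise seen from above, at most 2.9; starts at 2.3 to 2.7. Left open more than about 1.8, the lens strikes the column as the forearm is folded. About 0.3 N at the lens grip moves it; it stays where it is left
- board: loose green circuit board, 50 x 75 x 16 mm, on the bench by the magnifier; origin at the centre of its underside; leave alone
- screw_jar: loose small glass jar with a red lid, 52 mm across, 56 mm high, beyond the clip end of the base plate (like ones farther left are scenery); origin at the centre of its underside; leave alone
- flux: loose white bottle with a red cap, 52 mm across, 114 mm high, beyond the clip end of the base plate (a like one at the back is scenery); origin at the centre of its underside; leave alone

How it is judged:
By the outcome, as a careful person would: the job done as asked, in the order asked, and still so for the second after the job is handed in, with the robot touching nothing.
It also fails if it takes over 67 s, if anything falls off the work surface, if the arm or the gripper's body presses on something with over 40 N, if the wrist force passes 120 N, or if a joint passes its speed limit or range.

### The arm

A 7-joint arm with a two-finger parallel gripper is mounted at the origin on a cart in front of the work surface, level with it; the furniture and walls round the work are solid. World frame = base frame: x ahead of the robot, y to its left, z up, the work surface at z = 0. Lengths are in m, angles in rad, forces in N, time in s.
With the tool pointing down it reaches from about 0.425 to 1.025 m from the base axis. Payload 3.6 kg.
Tool frame: the origin (TCP) lies at the very end of the fingers, on their centre line; the grasp point (between the pads) lies 19 mm behind it; z points along the fingers, y is the line along which they close (so a half turn about z gives the same grasp; the last joint's range is limited). The gripper opens to 85 mm and grips with 20 to 120 N. Pads are 22 mm wide; open, the fingers measure 114 mm over their backs; the gripper's body (76 mm by 85 mm) begins 54 mm behind the grasp point. The pads swing forward as they close: fully open they stand 13 mm farther back than shut.
Start: joints at [-1.27, 0.591, 0.048, 1.609, -0.033, 0.943, -0.034], TCP at [0.279, 0.669, 0.231] pointing down, gripper open.
Joint ranges: [-2.69, 2.69], [-0.47, 2.24], [-1.27, 1.36], [0.19, 2.51], [-1.53, 4.68], [0.08, 2.07], [-3.09, 3.09]. Speed limits (rad/s): [2.57, 2.57, 3.14, 3.14, 3.14, 3.14, 3.14].

### API

Orientations are given as a 3x3 rotation matrix whose columns are the frame's x, y, z axes.
In Python, from cell import ctrl gives the robot as it stands. The module is installed in compiled form; this text tells all that it offers.
- The arm moves only by the tool step_arm, never from a script. Its argument "targets" is a list of rows, each an object with "rot": the turn, a rotation vector about the tool's x, y, z in degrees, a list of three; "slide": the shift along the tool's x, y, z in m, a list of three; "fingers": the finger opening in m, from 0 to 0.0854. In form: [{"rot": [wx, wy, wz], "slide": [x, y, z], "fingers": fingers}, ...]. A call has 1 to 12 rows; each row is the pose to reach, as a shift and turn from the pose commanded when the call began, along the tool's axes at that moment; what a row does not reach only later rows make up. A row lasts 1/8 s, in which the tool goes at most 62.5 mm and 10.7 degrees, less where a joint would pass 70% of its speed; a pose out of reach is approached as far as the arm can. A call with a gripper value outside its range is refused whole. The fingers move at their own pace and stop on an object; "squeeze" is the grip in N (left out, the last holds). Time passes only in rows, so rows that repeat a pose let the fingers close. It gives the time, the measured TCP pose, the force, the opening and the grip force at its end, in the units of the state.
- ctrl.state(): the state, without advancing time (a new reading comes with each control period).
- ctrl.snapshot(name): name is "scene" or "side" or "wrist"; returns a dict with "color" (400x640x3 uint8, red, green, blue), "K" (3x3 intrinsics, pixels), "k1" (the pictures are not rectified: a ray, as slopes to the right and down, at radius r is drawn at 1 + k1 r^2 times it, then the intrinsics apply), "rvec" (rotation vector, rad) and "tvec" (3), from world to camera coordinates, as OpenCV has them. Camera axes: x right, y down, z forward; pixel columns grow to the right and rows downward; lengths in m; the calibration is good to about 2 mm. A picture is of the moment at which its call begins. There is no depth.
- ctrl.sign_off(): hands the job in; it is judged then, once.
Trained networks look in a picture, given as the dict that the camera call returned (one of the last four; its "shot" number tells which), for a name from the list of things; names that differ only in an ending like _2 or _b are one class to them, and where a whole thing is asked for, a point or a joint stands for the part that bears it (a point fixed in the world has none). Each returns a list of dicts, best first, with "conf" (0 to 1); they miss things now and then, are a little off and sometimes report something else, mostly with a low value. They report only what shows in the picture. A call takes as long as a camera call.
- ctrl.silhouettes(picture, name): "region" (400x640 bool, what is visible of it) and "extent" ([left, top, right, bottom] in pixels, round what is visible of it).
The state is a dict: "time_s": time; "joint_pos": joint angles; "joint_velocities": joint speeds; "joint_efforts": joint torques, N m; "tool_pos": TCP position; "orientation": TCP orientation; "ft_force": force on the tool from outside, world axes, zero at the start; "ft_torque": the same for the moment, N m; "finger_gap": opening from 0.0 (shut) to 1.0 (fully open); "gripper_force": force on a finger pad.
Only numpy, scipy, OpenCV 4.12 (cv2) and the standard library are available. Lean on these libraries where they do the work, as an engineer would, in place of code of your own. Each camera call takes 0.05 s, during which the arm holds its last target. There are 200 camera calls.

## Working session

There is one attempt and no reset: what is moved stays moved. The work goes in short steps, Python scripts to look and compute and a tool call to move; the robot and the scene stay as the last step left them, time stands still between calls to the robot, and variables do not carry over. Pictures are saved under pics/ and viewed, at most 10 in all, crops included, and the job is handed in when it is done.

Besides the shell and the picture viewer there is one more tool, called by a JSON object that holds its "api" and its "payload", one argument or row to a line. step_arm: Moves the arm, as the interface text tells. Its arguments: {"type":"object","properties":{"targets":{"type":"array"},"squeeze":{"type":"number"}},"required":["targets"]}

```bash
mkdir -p pics
cat > h.py <<'E'
import numpy as np, cv2
from cell import ctrl
def snap(n,save=None):
    s=ctrl.snapshot(n)
    if save: cv2.imwrite('pics/'+save,s['color'][:,:,::-1])
    return s
def ray(s,u,v):
    K=np.array(s['K']);x=(u-K[0,2])/K[0,0];y=(v-K[1,2])/K[1,1]
    a,b=x,y
    for _ in range(30):
        r=a*a+b*b;f=1+s['k1']*r;a,b=x/f,y/f
    R=cv2.Rodrigues(np.array(s['rvec'],float))[0];t=np.array(s['tvec'],float).ravel()
    d=R.T@np.array([a,b,1]);return -R.T@t,d/np.linalg.norm(d)
def atz(s,u,v,z):
    o,d=ray(s,u,v);return o+d*(z-o[2])/d[2]
def tri(rs):
    A=np.zeros((3,3));b=np.zeros(3)
    for o,d in rs:
        P=np.eye(3)-np.outer(d,d);A+=P;b+=P@o
    p=np.linalg.solve(A,b);return p,[np.linalg.norm((np.eye(3)-np.outer(d,d))@(p-o)) for o,d in rs]
def proj(s,p):
    R=cv2.Rodrigues(np.array(s['rvec'],float))[0];q=R@np.asarray(p,float)+np.array(s['tvec'],float).ravel()
    a,b=q[0]/q[2],q[1]/q[2];f=1+s['k1']*(a*a+b*b);K=np.array(s['K'])
    return K[0,0]*a*f+K[0,2],K[1,1]*b*f+K[1,2]
E
cat > a.py <<'E'
from h import *
st=ctrl.state();print(st['time_s'],st['tool_pos'],np.round(st['orientation'],3).tolist())
S={n:snap(n,n+'0.png') for n in('scene','side')}
for nm in ['elbow_grip','wrist_grip','lens_grip','column','clip','board','screw_jar','flux','upper_arm','forearm']:
    for n,s in S.items():
        try:
            for d in ctrl.silhouettes(s,nm)[:4]:
                ys,xs=np.nonzero(d['region']);print(nm,n,round(d['conf'],2),d['extent'],xs.mean().round(1),ys.mean().round(1))
        except Exception as e: print(nm,e)
E
python3 a.py; python3 -c "
import cv2,numpy as np
"
```

```text
0.0 [0.27852193 0.66845669 0.23011713] [[-0.923, 0.385, -0.001], [0.385, 0.923, -0.002], [-0.0, -0.002, -1.0]]
elbow_grip scene 0.93 [267.1, 175.2, 436.8, 257.2] 363.5 224.1
elbow_grip side 0.93 [308.9, 156.2, 394.7, 231.1] 337.3 199.0
wrist_grip scene 0.62 [330.3, 199.2, 438.1, 251.6] 394.5 224.2
wrist_grip side 0.78 [303.8, 155.0, 335.5, 214.6] 325.0 182.1
lens_grip scene 0.95 [383.8, 212.7, 433.2, 250.4] 414.0 229.0
lens_grip side 0.9 [308.4, 154.3, 334.3, 186.3] 323.2 175.2
column scene 0.6 [254.4, 176.5, 435.7, 279.4] 327.6 229.9
column scene 0.2 [265.4, 173.9, 436.7, 259.3] 365.5 224.7
column side 0.81 [310.1, 156.9, 401.6, 265.9] 347.5 225.2
column side 0.56 [309.3, 156.9, 395.1, 227.5] 337.0 199.2
clip scene 0.79 [255.9, 176.3, 438.4, 282.7] 327.1 229.5
clip side 0.72 [307.4, 155.6, 400.2, 266.7] 347.7 225.5
clip side 0.21 [305.4, 158.0, 338.6, 214.4] 325.7 181.4
board scene 0.82 [374.2, 234.9, 413.9, 257.1] 393.1 246.9
board side 0.42 [305.7, 154.0, 338.7, 217.5] 325.5 182.2
board side 0.39 [312.7, 197.2, 334.0, 210.0] 319.0 204.0
screw_jar scene 0.94 [312.2, 161.7, 334.7, 193.8] 322.0 177.7
screw_jar side 0.84 [266.2, 223.6, 292.3, 255.8] 278.5 239.4
screw_jar side 0.16 [309.4, 152.5, 396.8, 232.1] 337.1 199.0
flux scene 0.62 [254.2, 137.2, 275.2, 189.3] 263.4 166.9
flux side 0.87 [285.2, 236.3, 312.2, 288.4] 299.1 266.3
upper_arm scene 0.94 [261.6, 175.6, 437.5, 259.3] 365.9 224.0
upper_arm side 0.72 [311.8, 199.4, 331.8, 212.5] 319.1 204.2
upper_arm side 0.61 [308.1, 155.8, 341.7, 215.5] 326.0 182.5
upper_arm side 0.6 [310.3, 153.6, 396.0, 232.4] 337.6 199.0
forearm scene 0.9 [331.0, 200.1, 436.2, 252.0] 395.7 224.2
forearm scene 0.19 [380.8, 211.9, 433.6, 250.8] 413.5 229.0
forearm side 0.65 [306.2, 154.8, 340.2, 214.9] 325.3 180.8
```

View pics/scene0.png

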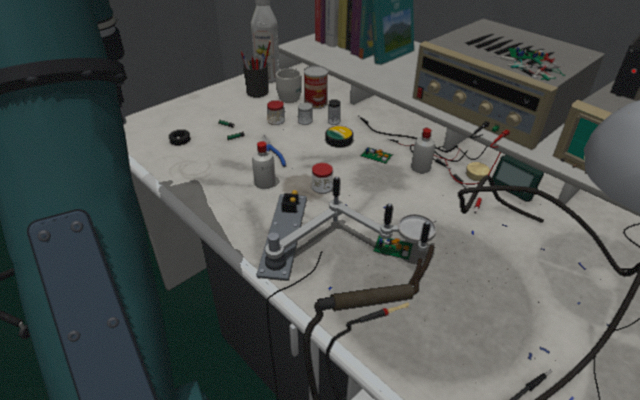

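View pics/side0.png

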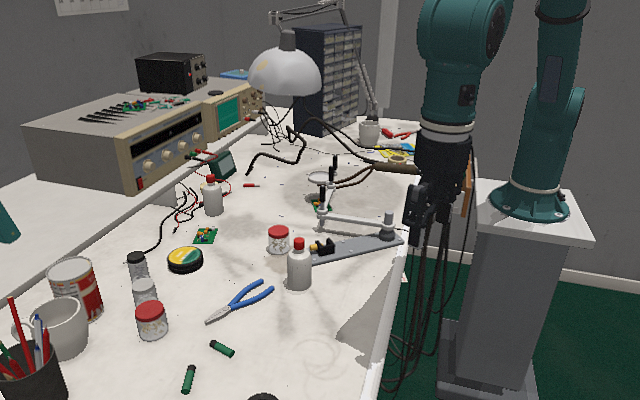

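The scene view shows the column at about (274,240), the clip at (291,200), and the elbow, wrist and lens grips at (337,190), (388,217) and (425,235). In the side view these are small and overlap, so I'll zoom in.

```bash
python3 -c "
import cv2,numpy as np
a=cv2.imread('pics/scene0.png')[160:290,245:445];b=cv2.imread('pics/side0.png')[145:275,255:415]
a=cv2.resize(a,None,fx=4,fy=4,interpolation=2)[:, :800];b=cv2.resize(b,None,fx=4.5,fy=4.5,interpolation=2)
cv2.imwrite('pics/za.png',a);cv2.imwrite('pics/zb.png',b)"
```

```text
(no output)
```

View pics/za.png

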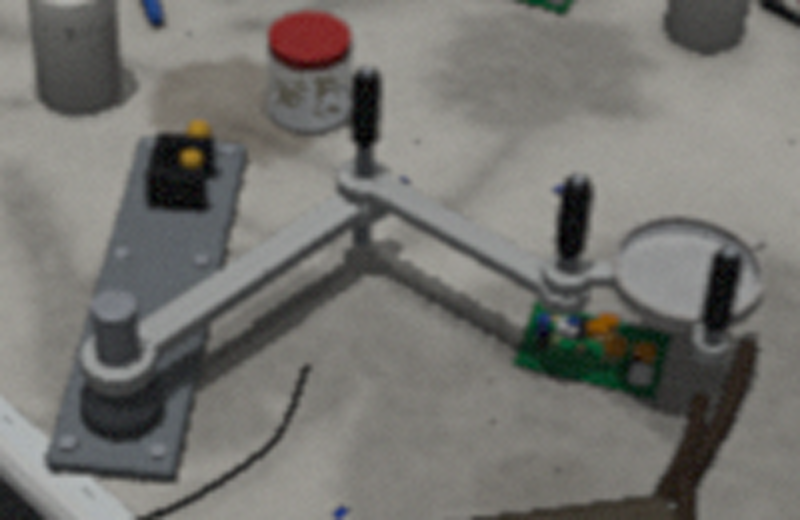

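View pics/zb.png

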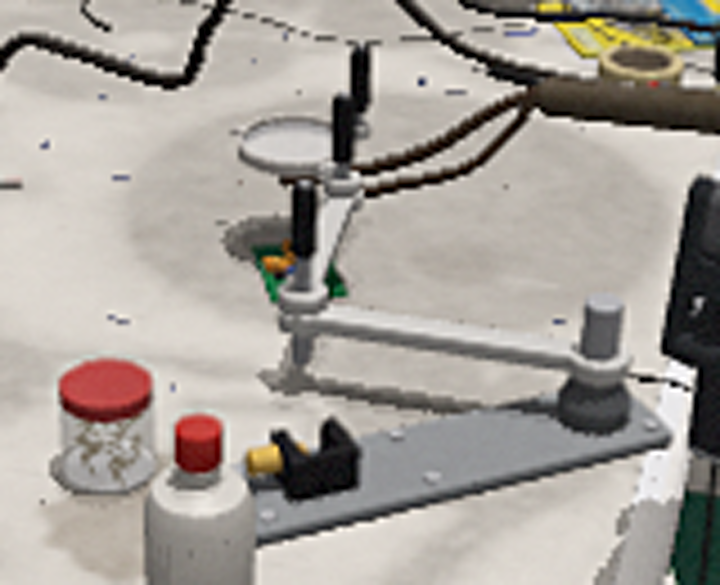

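The zooms show all three black grips, the column top and the clip with its brass plunger on the outer cheek. The circuit board lies below the wrist. Next I'll triangulate the grip tops and bottoms.

```bash
cat > b.py <<'E'
from h import *
A=snap('scene');B=snap('side')
a=lambda p:ray(A,245+p[0]/4,160+p[1]/4); b=lambda p:ray(B,255+p[0]/4.5,145+p[1]/4.5)
P={}
for n,p,q in [('col',(115,299),(603,300)),('clip',(180,147),(318,440)),('elT',(368,72),(304,186)),('elB',(364,145),(302,258)),('wrT',(577,180),(343,97)),('wrB',(571,258),(343,162)),('leT',(727,250),(361,46)),('leB',(718,328),(358,115))]:
    x,e=tri([a(p),b(q)]);P[n]=x;print(n,x.round(4),np.round(e,4))
m={k:(P[k+'T']+P[k+'B'])/2 for k in('el','wr','le')}
d=lambda x,y:np.linalg.norm((x-y)[:2])
print(d(P['col'],P['clip']),d(P['col'],m['el']),d(m['el'],m['wr']),d(m['wr'],m['le']))
ang=lambda x,y:np.arctan2(*(y-x)[1::-1])
t=[ang(P['col'],P['clip']),ang(P['col'],m['el']),ang(m['el'],m['wr']),ang(m['wr'],m['le'])]
print('dirs',np.round(t,3))
for nm in('flux','screw_jar','board'):
    for n,s in(('A',A),('B',B)):
        D=ctrl.silhouettes(s,nm)
        if D: 
            e=D[0]['extent'];print(nm,n,D[0]['conf'],atz(s,(e[0]+e[2])/2,e[3],0).round(3))
st=ctrl.state();print(st['time_s'],cv2.Rodrigues(np.array(st['orientation']))[0].ravel())
E
python3 b.py
```

```text
col [0.3782 0.329  0.0842] [0.0019 0.0019]
clip [0.5083 0.4377 0.037 ] [0.0034 0.0034]
elT [0.5476 0.3316 0.1285] [0.0019 0.0019]
elB [0.5473 0.3314 0.0824] [0.0008 0.0008]
wrT [0.56   0.2051 0.1284] [0.0016 0.0016]
wrB [0.5592 0.2016 0.0824] [0.0008 0.0008]
leT [0.5698 0.126  0.1306] [0.0015 0.0015]
leB [0.5714 0.1237 0.0812] [0.0022 0.0022]
0.1694802341250232 0.16924012673001962 0.1287241399285052 0.07925088346629777
dirs [ 0.696  0.015 -1.476 -1.432]
flux A 0.9 [0.511 0.542 0.   ]
flux B 0.71 [0.524 0.572 0.   ]
screw_jar A 0.71 [0.609 0.434 0.   ]
screw_jar B 0.85 [0.608 0.476 0.   ]
1.5 [-6.16041077e-01 -3.08058493e+00  3.41682766e-05]
```

{"api": "step_arm", "payload": {
  "targets": [
    {"rot": [0, 0, -22.6], "slide": [-0.479, -0.389, 0.06], "fingers": 0.05},
    {"rot": [0, 0, -22.6], "slide": [-0.479, -0.389, 0.06], "fingers": 0.05},
    {"rot": [0, 0, -22.6], "slide": [-0.479, -0.389, 0.06], "fingers": 0.05},
    {"rot": [0, 0, -22.6], "slide": [-0.479, -0.389, 0.06], "fingers": 0.05},
    {"rot": [0, 0, -22.6], "slide": [-0.479, -0.389, 0.06], "fingers": 0.05},
    {"rot": [0, 0, -22.6], "slide": [-0.479, -0.389, 0.06], "fingers": 0.05},
    {"rot": [0, 0, -22.6], "slide": [-0.479, -0.389, 0.06], "fingers": 0.05},
    {"rot": [0, 0, -22.6], "slide": [-0.479, -0.389, 0.06], "fingers": 0.05},
    {"rot": [0, 0, -22.6], "slide": [-0.479, -0.389, 0.06], "fingers": 0.05},
    {"rot": [0, 0, -22.6], "slide": [-0.479, -0.389, 0.06], "fingers": 0.05},
    {"rot": [0, 0, -22.6], "slide": [-0.479, -0.389, 0.06], "fingers": 0.05},
    {"rot": [0, 0, -22.6], "slide": [-0.479, -0.389, 0.06], "fingers": 0.05}
  ],
  "squeeze": 30
}}

```text
time_s: 3.0
tool_pos: [0.5714, 0.1263, 0.1713]
orientation: [[-1.0, 0.001, -0.0], [0.001, 1.0, 0.001], [0.0, 0.001, -1.0]]
ft_force: [-0.6, 0.5, 0.0]
finger_gap: 0.583
gripper_force: 0.0
```

Run:
```python
from h import *
s=snap('wrist','w1.png');print(proj(s,[.5706,.125,.13]),proj(s,[.5706,.125,.09]),proj(s,[.5596,.2035,.13]))
s=snap('scene','s1.png');print(ctrl.state()['tool_pos'])
```

```text
(np.float64(324.1538906032026), np.float64(229.2570079378692)) (np.float64(323.969905662613), np.float64(207.29618286522083)) (np.float64(463.0841179903084), np.float64(210.799997734049))
[0.57073882 0.12805823 0.17145004]
```

View pics/w1.png

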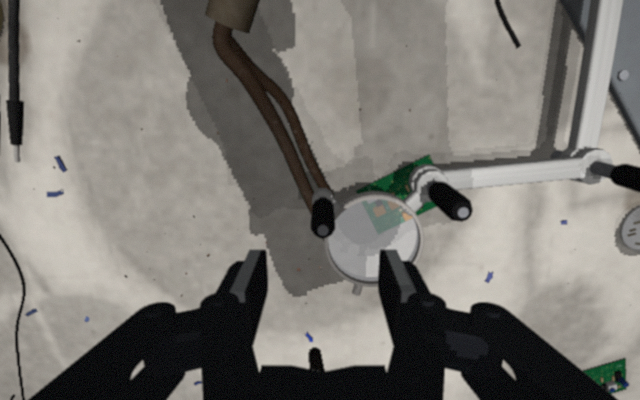

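The wrist view puts the lens grip top at (322,230) and the wrist grip top at (461,211), both within about 2 px of prediction. I'll descend and close.

{"api": "step_arm", "payload": {
  "targets": [
    {"rot": [0, 0, 0], "slide": [0, 0, 0.04], "fingers": 0.05},
    {"rot": [0, 0, 0], "slide": [0, 0, 0.077], "fingers": 0.05},
    {"rot": [0, 0, 0], "slide": [0, 0, 0.077], "fingers": 0.03},
    {"rot": [0, 0, 0], "slide": [0, 0, 0.077], "fingers": 0.0},
    {"rot": [0, 0, 0], "slide": [0, 0, 0.077], "fingers": 0.0},
    {"rot": [0, 0, 0], "slide": [0, 0, 0.077], "fingers": 0.0}
  ],
  "squeeze": 25
}}

```text
time_s: 3.85
tool_pos: [0.5719, 0.1271, 0.0954]
orientation: [[-1.0, -0.0, 0.002], [-0.0, 1.0, 0.001], [-0.002, 0.001, -1.0]]
ft_force: [0.4, 1.9, -1.0]
finger_gap: 0.164
gripper_force: 25.8
```

Run:
```python
from h import *
w=np.array([.5596,.2035]);r=.0793
g0=w+r*np.array([np.cos(-1.432),np.sin(-1.432)])
for k in range(1,14):
    t=-1.432+2.419*k/12;d=w+r*np.array([np.cos(t),np.sin(t)])-g0
    print(k,np.round([-d[0],d[1]],3))
```

```text
1 [-0.016  0.004]
2 [-0.03   0.011]
3 [-0.043  0.02 ]
4 [-0.053  0.032]
5 [-0.061  0.046]
6 [-0.066  0.061]
7 [-0.068  0.077]
8 [-0.067  0.093]
9 [-0.063  0.108]
10 [-0.055  0.122]
11 [-0.045  0.135]
12 [-0.033  0.145]
13 [-0.019  0.152]
```

{"api": "step_arm", "payload": {
  "targets": [
    {"rot": [0, 0, 0], "slide": [-0.016, 0.004, 0], "fingers": 0},
    {"rot": [0, 0, 0], "slide": [-0.03, 0.011, 0], "fingers": 0},
    {"rot": [0, 0, 0], "slide": [-0.043, 0.02, 0], "fingers": 0},
    {"rot": [0, 0, 0], "slide": [-0.053, 0.032, 0], "fingers": 0},
    {"rot": [0, 0, 0], "slide": [-0.061, 0.046, 0], "fingers": 0},
    {"rot": [0, 0, 0], "slide": [-0.066, 0.061, 0], "fingers": 0},
    {"rot": [0, 0, 0], "slide": [-0.068, 0.077, 0], "fingers": 0},
    {"rot": [0, 0, 0], "slide": [-0.067, 0.093, 0], "fingers": 0},
    {"rot": [0, 0, 0], "slide": [-0.063, 0.108, 0], "fingers": 0},
    {"rot": [0, 0, 0], "slide": [-0.055, 0.122, 0], "fingers": 0},
    {"rot": [0, 0, 0], "slide": [-0.045, 0.135, 0], "fingers": 0},
    {"rot": [0, 0, 0], "slide": [-0.036, 0.143, 0], "fingers": 0}
  ]
}}

```text
time_s: 5.35
tool_pos: [0.6058, 0.2711, 0.0947]
orientation: [[-1.0, -0.002, -0.001], [-0.002, 1.0, 0.0], [0.001, 0.001, -1.0]]
ft_force: [0.0, -0.1, 6.7]
finger_gap: 0.161
gripper_force: 26.7
```

{"api": "step_arm", "payload": {
  "targets": [
    {"rot": [0, 0, 0], "slide": [0.005, 0.003, 0], "fingers": 0},
    {"rot": [0, 0, 0], "slide": [0.012, 0.006, 0], "fingers": 0},
    {"rot": [0, 0, 0], "slide": [0.012, 0.006, 0], "fingers": 0},
    {"rot": [0, 0, 0], "slide": [0.012, 0.006, 0], "fingers": 0}
  ]
}}

```text
time_s: 5.85
tool_pos: [0.5961, 0.2746, 0.0948]
orientation: [[-1.0, 0.0, 0.001], [0.0, 1.0, -0.001], [-0.001, -0.001, -1.0]]
ft_force: [2.6, -2.8, 6.0]
finger_gap: 0.162
gripper_force: 26.6
```

{"api": "step_arm", "payload": {
  "targets": [
    {"rot": [0, 0, 0], "slide": [0, 0, 0], "fingers": 0.05},
    {"rot": [0, 0, 0], "slide": [0, 0, 0], "fingers": 0.05},
    {"rot": [0, 0, 0], "slide": [0, 0, -0.03], "fingers": 0.05},
    {"rot": [0, 0, 0], "slide": [0, 0, -0.08], "fingers": 0.05},
    {"rot": [0, 0, 0], "slide": [0.04, -0.08, -0.08], "fingers": 0.05},
    {"rot": [0, 0, 0], "slide": [0.04, -0.08, -0.08], "fingers": 0.05}
  ]
}}

```text
time_s: 6.6
tool_pos: [0.5528, 0.192, 0.1741]
orientation: [[-1.0, 0.002, -0.003], [0.002, 1.0, -0.002], [0.003, -0.002, -1.0]]
ft_force: [0.2, -0.2, -1.2]
finger_gap: 0.584
gripper_force: 0.0
```

Run:
```python
from h import *
s=snap('wrist','w2.png');A=snap('scene','s2.png');B=snap('side','d2.png');print(ctrl.state()['tool_pos'])
z=lambda i,u0,v0,w,h,f:cv2.resize(i['color'][v0:v0+h,u0:u0+w,::-1],None,fx=f,fy=f,interpolation=2)
a=z(A,300,150,150,110,2.6);b=z(B,280,140,150,110,2.6)
cv2.imwrite('pics/m2.png',np.vstack([np.hstack([a,b]),cv2.resize(s['color'][100:400,140:640,::-1],(a.shape[1]*2,300))]))
for p in ([.5596,.2035,.13],[.5475,.3315,.13],[.5961,.2746,.13]):print(np.round(proj(s,p)))
```

```text
[0.55382998 0.19357064 0.17386354]
[346. 240.]
[565. 220.]
[460. 294.]
```

View pics/m2.png

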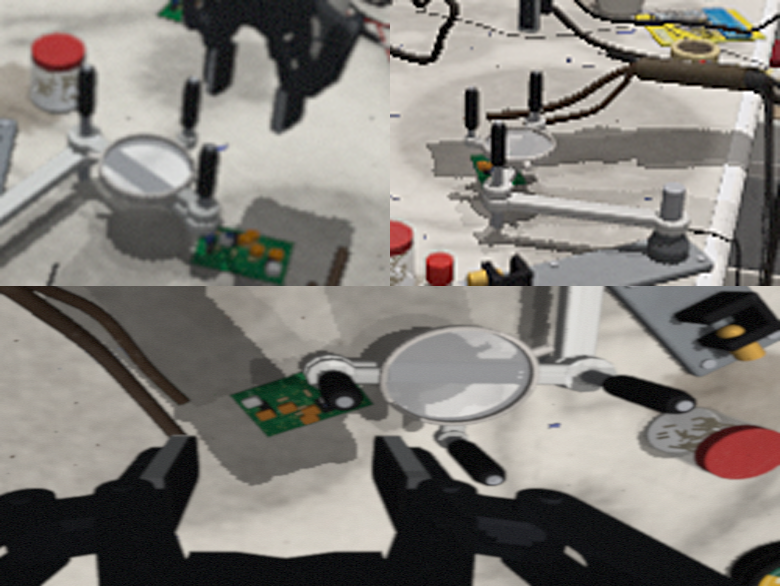

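The lens now lies over the forearm. Tops read wrist (359,216), elbow (578,220) and lens (455,293). I'll compute the angles.

```bash
cat > c.py <<'E'
from h import *
s=snap('wrist')
p=[atz(s,*q,.13)[:2] for q in((359,216),(578,220),(455,293))]
w,e,l=p;col=np.array([.3782,.329]);print(np.round(p,4),np.linalg.norm(w-e),np.linalg.norm(l-w),np.linalg.norm(e-col))
an=lambda a,b:np.arctan2(*(b-a)[::-1])
up=an(col,e);f=an(e,w);le=an(w,l)+.679
wr=lambda x:(x+np.pi)%(2*np.pi)-np.pi
print('upper',.696-up,'fore',wr(f-up-np.pi),'lens',wr(f+np.pi-le))
n=13;fo=wr(f-up-np.pi)
for k in range(1,n+2):
    t=f-fo*k/n;q=e+.128*np.array([np.cos(t),np.sin(t)]);d=q-w;print(k,np.round([-d[0],d[1]],3))
st=ctrl.state();print(st['tool_pos'],st['time_s'],w-st['tool_pos'][:2])
E
python3 c.py
```

```text
[[0.5459 0.2122]
 [0.5488 0.3413]
 [0.5966 0.2732]] 0.12919652579526147 0.07938444874011454 0.17106842410540946
upper 0.6237657825888145 fore 1.475678157230151 lens -0.008358264324116238
1 [0.014 0.002]
2 [0.029 0.005]
3 [0.043 0.01 ]
4 [0.056 0.015]
5 [0.068 0.023]
6 [0.08  0.032]
7 [0.09  0.042]
8 [0.1   0.053]
9 [0.108 0.065]
10 [0.114 0.078]
11 [0.119 0.091]
12 [0.123 0.106]
13 [0.125 0.12 ]
14 [0.125 0.134]
[0.55475933 0.19541963 0.17399635] 6.8 [-0.00889327  0.01676392]
```

{"api": "step_arm", "payload": {
  "targets": [
    {"rot": [0, 0, 0], "slide": [0.009, 0.018, 0], "fingers": 0.05},
    {"rot": [0, 0, 0], "slide": [0.009, 0.018, 0.04], "fingers": 0.05},
    {"rot": [0, 0, 0], "slide": [0.009, 0.018, 0.078], "fingers": 0.05},
    {"rot": [0, 0, 0], "slide": [0.009, 0.018, 0.078], "fingers": 0.03},
    {"rot": [0, 0, 0], "slide": [0.009, 0.018, 0.078], "fingers": 0},
    {"rot": [0, 0, 0], "slide": [0.009, 0.018, 0.078], "fingers": 0},
    {"rot": [0, 0, 0], "slide": [0.009, 0.018, 0.078], "fingers": 0}
  ]
}}

```text
time_s: 7.68
tool_pos: [0.5466, 0.2144, 0.097]
orientation: [[-1.0, -0.0, 0.001], [-0.0, 1.0, 0.002], [-0.001, 0.002, -1.0]]
ft_force: [-0.3, 3.3, -5.6]
finger_gap: 0.177
gripper_force: 26.2
```

{"api": "step_arm", "payload": {
  "targets": [
    {"rot": [0, 0, 0], "slide": [0.014, 0.002, 0], "fingers": 0},
    {"rot": [0, 0, 0], "slide": [0.029, 0.005, 0], "fingers": 0},
    {"rot": [0, 0, 0], "slide": [0.043, 0.01, 0], "fingers": 0},
    {"rot": [0, 0, 0], "slide": [0.056, 0.015, 0], "fingers": 0},
    {"rot": [0, 0, 0], "slide": [0.068, 0.023, 0], "fingers": 0},
    {"rot": [0, 0, 0], "slide": [0.08, 0.032, 0], "fingers": 0},
    {"rot": [0, 0, 0], "slide": [0.09, 0.042, 0], "fingers": 0},
    {"rot": [0, 0, 0], "slide": [0.1, 0.053, 0], "fingers": 0},
    {"rot": [0, 0, 0], "slide": [0.108, 0.065, 0], "fingers": 0},
    {"rot": [0, 0, 0], "slide": [0.114, 0.078, 0], "fingers": 0},
    {"rot": [0, 0, 0], "slide": [0.119, 0.091, 0], "fingers": 0},
    {"rot": [0, 0, 0], "slide": [0.123, 0.106, 0], "fingers": 0}
  ]
}}

```text
time_s: 9.18
tool_pos: [0.4225, 0.3198, 0.0966]
orientation: [[-1.0, -0.0, -0.001], [-0.0, 1.0, -0.0], [0.001, -0.0, -1.0]]
ft_force: [0.0, -1.1, 4.8]
finger_gap: 0.171
gripper_force: 27.2
```

{"api": "step_arm", "payload": {
  "targets": [
    {"rot": [0, 0, 0], "slide": [0.002, 0.01, 0], "fingers": 0},
    {"rot": [0, 0, 0], "slide": [0.002, 0.02, 0], "fingers": 0},
    {"rot": [0, 0, 0], "slide": [0.002, 0.023, 0], "fingers": 0},
    {"rot": [0, 0, 0], "slide": [0.002, 0.023, 0], "fingers": 0}
  ]
}}

```text
time_s: 9.68
tool_pos: [0.4203, 0.3368, 0.0963]
orientation: [[-1.0, 0.003, -0.004], [0.003, 1.0, -0.009], [0.004, -0.009, -1.0]]
ft_force: [-1.2, -9.8, 12.3]
finger_gap: 0.178
gripper_force: 28.1
```

{"api": "step_arm", "payload": {
  "targets": [
    {"rot": [0, 0, 0], "slide": [0, 0, 0], "fingers": 0.05},
    {"rot": [0, 0, 0], "slide": [0, 0, 0], "fingers": 0.05},
    {"rot": [0, 0, 0], "slide": [0, 0, -0.03], "fingers": 0.05},
    {"rot": [0, 0, 0], "slide": [0, 0, -0.08], "fingers": 0.05},
    {"rot": [0, 0, 0], "slide": [-0.06, 0, -0.08], "fingers": 0.05},
    {"rot": [0, 0, 0], "slide": [-0.11, 0, -0.08], "fingers": 0.05},
    {"rot": [0, 0, 0], "slide": [-0.11, 0, -0.08], "fingers": 0.05}
  ]
}}

```text
time_s: 10.55
tool_pos: [0.5364, 0.3417, 0.1765]
orientation: [[-1.0, 0.005, 0.005], [0.005, 1.0, 0.001], [-0.005, 0.001, -1.0]]
ft_force: [-1.3, -0.5, -0.7]
finger_gap: 0.589
gripper_force: 0.0
```

Run:
```python
from h import *
s=snap('wrist','w3.png');A=snap('scene','s3.png');B=snap('side','d3.png');print(ctrl.state()['tool_pos'])
z=lambda i,u0,v0,w,h,f:cv2.resize(i['color'][v0:v0+h,u0:u0+w,::-1],None,fx=f,fy=f,interpolation=2)
a=z(A,245,150,150,110,2.6);b=z(B,280,140,150,110,2.6)
cv2.imwrite('pics/m3.png',np.vstack([np.hstack([a,b]),cv2.resize(s['color'][0:300,140:640,::-1],(780,300))]))
for p in ([.4205,.336,.13],[.5475,.3415,.13]):print(np.round(proj(s,p)))
```

```text
[0.52993922 0.342502   0.17555301]
[314.   7.]
[326. 244.]
```

View pics/m3.png

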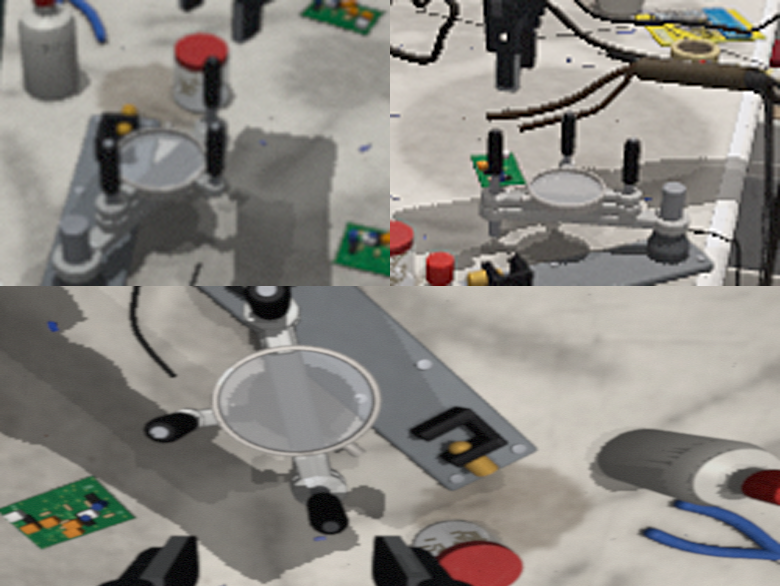

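The forearm is folded over the upper arm. In the wrist view the tops are elbow (349,238), wrist (312,14) and lens (241,146). I'll check the angles and plan the swing.

```bash
cat > d.py <<'E'
from h import *
s=snap('wrist')
p=[atz(s,*q,.13)[:2] for q in((312,14),(349,238),(241,146))]
w,e,l=p;col=np.array([.3782,.329]);print(np.round(p,4),np.linalg.norm(w-e),np.linalg.norm(l-w),np.linalg.norm(e-col))
an=lambda a,b:np.arctan2(*(b-a)[::-1])
up=an(col,e);f=an(e,w);le=an(w,l)+.679
wr=lambda x:(x+np.pi)%(2*np.pi)-np.pi
print('upper',.696-up,'fore',wr(f-up-np.pi),'lens',wr(f+np.pi-le))
c=[atz(s,140+x/1.56,y-286,.036)[:2] for x,y in((462,432),(445,425),(480,440))];print('clip',np.round(c,4), [an(col,q) for q in c])
th=.696-up
for k in range(1,14):
    t=up+th*k/12;d=col+.17*np.array([np.cos(t),np.sin(t)])-e;print(k,np.round([-d[0],d[1]],3))
E
python3 d.py
```

```text
[[0.4168 0.335 ]
 [0.5362 0.3558]
 [0.4822 0.2958]] 0.12124016584070293 0.07622386920164229 0.1602924583288885
upper 0.5277072412453497 fore 0.004236145382266798 lens 0.03364006101989281
clip [[0.4952 0.433 ]
 [0.4896 0.4235]
 [0.5018 0.4432]] [np.float64(0.7263644147211261), np.float64(0.7036808092793384), np.float64(0.7458743295230992)]
1 [-0.008  0.009]
2 [-0.006  0.016]
3 [-0.004  0.023]
4 [-0.002  0.031]
5 [0.001 0.037]
6 [0.004 0.044]
7 [0.007 0.051]
8 [0.011 0.058]
9 [0.014 0.064]
10 [0.018 0.07 ]
11 [0.023 0.076]
12 [0.028 0.082]
13 [0.032 0.088]
```

```bash
cat > e.py <<'E'
from h import *
A=snap('scene');B=snap('side')
P=[]
for a,b in (((109,141),(631,141)),((212,60),(495,131)),((215,123),(568,115))):
    p,e=tri([ray(A,245+a[0]/2.6,150+a[1]/2.6),ray(B,280+(b[0]-390)/2.6,140+b[1]/2.6)]);P.append(p[:2]);print(p.round(4),np.round(e,4))
w,e,l=P;col=np.array([.3782,.329]);print(np.linalg.norm(w-e),np.linalg.norm(l-w),np.linalg.norm(e-col))
an=lambda a,b:np.arctan2(*(b-a)[::-1])
up=an(col,e);f=an(e,w);le=an(w,l)+.679
wr=lambda x:(x+np.pi)%(2*np.pi)-np.pi
print('upper',.696-up,'fore',wr(f-up-np.pi),'lens',wr(f+np.pi-le))
th=.696-up
for k in range(0,13):
    t=up+th*k/12;d=col+.17*np.array([np.cos(t),np.sin(t)])-e;print(k,np.round([-d[0],d[1]],3))
st=ctrl.state();print(st['time_s'],st['tool_pos'])
E
python3 e.py
```

```text
[0.4203 0.3375 0.1295] [0.0018 0.0018]
[0.5446 0.3578 0.1292] [0.0008 0.0008]
[0.4896 0.2998 0.1291] [0.0026 0.0026]
0.12595921806654023 0.07891806993067775 0.16886599036445696
upper 0.5244891866140065 fore -0.009424545838323972 lens -0.018669836109115323
0 [-0.001  0.   ]
1 [0.    0.007]
2 [0.002 0.015]
3 [0.004 0.022]
4 [0.006 0.029]
5 [0.009 0.036]
6 [0.012 0.043]
7 [0.015 0.049]
8 [0.019 0.056]
9 [0.023 0.062]
10 [0.027 0.068]
11 [0.031 0.074]
12 [0.036 0.08 ]
10.85 [0.52963281 0.34261574 0.1759729 ]
```

{"api": "step_arm", "payload": {
  "targets": [
    {"rot": [0, 0, 0], "slide": [-0.015, 0.017, 0], "fingers": 0.05},
    {"rot": [0, 0, 0], "slide": [-0.015, 0.017, 0.04], "fingers": 0.05},
    {"rot": [0, 0, 0], "slide": [-0.015, 0.017, 0.078], "fingers": 0.05},
    {"rot": [0, 0, 0], "slide": [-0.015, 0.017, 0.078], "fingers": 0.03},
    {"rot": [0, 0, 0], "slide": [-0.015, 0.017, 0.078], "fingers": 0},
    {"rot": [0, 0, 0], "slide": [-0.015, 0.017, 0.078], "fingers": 0},
    {"rot": [0, 0, 0], "slide": [-0.015, 0.017, 0.078], "fingers": 0}
  ],
  "squeeze": 50
}}

```text
time_s: 11.72
tool_pos: [0.5464, 0.3595, 0.0994]
orientation: [[-1.0, 0.0, 0.001], [0.0, 1.0, 0.001], [-0.001, 0.001, -1.0]]
ft_force: [-1.9, -0.7, -1.1]
finger_gap: 0.171
gripper_force: 49.1
```

{"api": "step_arm", "payload": {
  "targets": [
    {"rot": [0, 0, 0], "slide": [0, 0.007, 0], "fingers": 0},
    {"rot": [0, 0, 0], "slide": [0.002, 0.015, 0], "fingers": 0},
    {"rot": [0, 0, 0], "slide": [0.004, 0.022, 0], "fingers": 0},
    {"rot": [0, 0, 0], "slide": [0.006, 0.029, 0], "fingers": 0},
    {"rot": [0, 0, 0], "slide": [0.009, 0.036, 0], "fingers": 0},
    {"rot": [0, 0, 0], "slide": [0.012, 0.043, 0], "fingers": 0},
    {"rot": [0, 0, 0], "slide": [0.015, 0.049, 0], "fingers": 0},
    {"rot": [0, 0, 0], "slide": [0.019, 0.056, 0], "fingers": 0},
    {"rot": [0, 0, 0], "slide": [0.023, 0.062, 0], "fingers": 0},
    {"rot": [0, 0, 0], "slide": [0.023, 0.062, 0], "fingers": 0}
  ]
}}

```text
time_s: 12.98
tool_pos: [0.5225, 0.4207, 0.0991]
orientation: [[-1.0, -0.0, -0.002], [-0.0, 1.0, -0.001], [0.002, -0.001, -1.0]]
ft_force: [-4.2, -3.3, 5.9]
finger_gap: 0.173
gripper_force: 49.9
```

{"api": "step_arm", "payload": {
  "targets": [
    {"rot": [0, 0, 0], "slide": [0.004, 0.006, 0], "fingers": 0},
    {"rot": [0, 0, 0], "slide": [0.008, 0.012, 0], "fingers": 0},
    {"rot": [0, 0, 0], "slide": [0.013, 0.018, 0], "fingers": 0},
    {"rot": [0, 0, 0], "slide": [0.014, 0.019, 0], "fingers": 0},
    {"rot": [0, 0, 0], "slide": [0.014, 0.019, 0], "fingers": 0}
  ]
}}

```text
time_s: 13.6
tool_pos: [0.5124, 0.4348, 0.0991]
orientation: [[-1.0, 0.004, 0.002], [0.004, 1.0, -0.006], [-0.002, -0.006, -1.0]]
ft_force: [-0.6, -8.6, 5.6]
finger_gap: 0.165
gripper_force: 50.1
```

{"api": "step_arm", "payload": {
  "targets": [
    {"rot": [0, 0, 0], "slide": [0.002, 0.003, 0], "fingers": 0},
    {"rot": [0, 0, 0], "slide": [0.004, 0.005, 0], "fingers": 0},
    {"rot": [0, 0, 0], "slide": [0.004, 0.005, 0], "fingers": 0},
    {"rot": [0, 0, 0], "slide": [0.004, 0.005, 0], "fingers": 0}
  ]
}}

```text
time_s: 14.1
tool_pos: [0.5096, 0.4383, 0.0991]
orientation: [[-1.0, 0.005, 0.003], [0.005, 1.0, -0.008], [-0.003, -0.008, -1.0]]
ft_force: [2.2, -10.7, 5.9]
finger_gap: 0.166
gripper_force: 50.1
```

{"api": "step_arm", "payload": {
  "targets": [
    {"rot": [0, 0, 0], "slide": [0.002, 0.003, 0], "fingers": 0},
    {"rot": [0, 0, 0], "slide": [0.004, 0.005, 0], "fingers": 0},
    {"rot": [0, 0, 0], "slide": [0.004, 0.005, 0], "fingers": 0},
    {"rot": [0, 0, 0], "slide": [0.004, 0.005, 0], "fingers": 0}
  ]
}}

```text
time_s: 14.6
tool_pos: [0.5094, 0.4385, 0.099]
orientation: [[-1.0, 0.008, 0.007], [0.008, 1.0, -0.013], [-0.007, -0.013, -1.0]]
ft_force: [6.5, -16.3, 5.5]
finger_gap: 0.166
gripper_force: 50.2
```

{"api": "step_arm", "payload": {
  "targets": [
    {"rot": [0, 0, 0], "slide": [-0.004, -0.005, 0], "fingers": 0.0},
    {"rot": [0, 0, 0], "slide": [-0.004, -0.005, 0], "fingers": 0.05},
    {"rot": [0, 0, 0], "slide": [-0.004, -0.005, 0], "fingers": 0.05},
    {"rot": [0, 0, 0], "slide": [-0.004, -0.005, 0], "fingers": 0.05},
    {"rot": [0, 0, 0], "slide": [-0.004, -0.005, -0.04], "fingers": 0.05},
    {"rot": [0, 0, 0], "slide": [-0.004, -0.005, -0.09], "fingers": 0.05},
    {"rot": [0, 0, 0], "slide": [-0.05, -0.005, -0.12], "fingers": 0.05},
    {"rot": [0, 0, 0], "slide": [-0.1, -0.06, -0.12], "fingers": 0.05},
    {"rot": [0, 0, 0], "slide": [-0.13, -0.1, -0.12], "fingers": 0.05},
    {"rot": [0, 0, 0], "slide": [-0.13, -0.1, -0.12], "fingers": 0.05},
    {"rot": [0, 0, 0], "slide": [-0.13, -0.1, -0.12], "fingers": 0.05}
  ]
}}

```text
time_s: 15.98
tool_pos: [0.6312, 0.3507, 0.2182]
orientation: [[-1.0, 0.0, -0.0], [0.0, 1.0, 0.001], [0.0, 0.001, -1.0]]
ft_force: [0.1, 0.5, -0.2]
finger_gap: 0.587
gripper_force: 0.0
```

Run:
```python
from h import *
A=snap('scene','s4.png');B=snap('side','d4.png');s=snap('wrist','w4.png');print(ctrl.state()['tool_pos'])
z=lambda i,u0,v0,w,h,f:cv2.resize(i['color'][v0:v0+h,u0:u0+w,::-1],None,fx=f,fy=f,interpolation=2)
a=z(A,235,150,200,145,3.9)[:, :390*2];b=z(B,265,145,145,130,2.7)
a=z(A,235,130,195,150,2);b=z(B,260,145,145,111,2.7)[:300,:390]
cv2.imwrite('pics/m4.png',np.vstack([np.hstack([a,b[:, :390] if b.shape[1]>=390 else cv2.resize(b,(390,300))]) if b.shape[0]==300 else np.hstack([a,cv2.resize(b,(390,300))]),cv2.resize(s['color'][0:300,140:640,::-1],(780,300))]))
```

```text
[0.62980831 0.3526794  0.21815144]
```

View pics/m4.png

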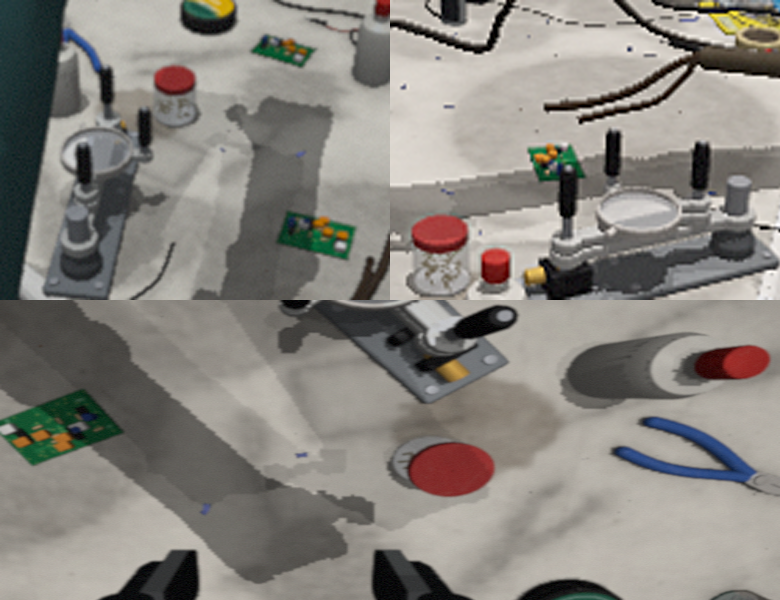

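The stack sits in the clip and the board, jar and bottle are upright in place. Now a numeric check of the angles.

Run:
```python
from h import *
A=snap('scene');B=snap('side');P=[]
for a,b in (((277,202),(375.2,198)),((288.5,164),(325.9,207)),((307.5,184.7),(342.6,193.3))):
    p,e=tri([ray(A,*a),ray(B,*b)]);P.append(p[:2]);print(p.round(4),np.round(e,4))
w,e,l=P;col=np.array([.3782,.329]);print(np.linalg.norm(w-e),np.linalg.norm(l-w),np.linalg.norm(e-col))
an=lambda a,b:np.arctan2(*(b-a)[::-1])
up=an(col,e);f=an(e,w);le=an(w,l)+.679
wr=lambda x:(x+np.pi)%(2*np.pi)-np.pi
print('upper',.696-up,'fore',wr(f-up-np.pi),'lens',wr(f+np.pi-le),ctrl.state()['time_s'])
```

```text
[0.4109 0.3553 0.1295] [0.0018 0.0018]
[0.5084 0.4349 0.1295] [0.0008 0.0008]
[0.4897 0.3557 0.1292] [0.0011 0.0011]
0.1258699124075517 0.07876691522674395 0.1678378687430628
upper 0.013203119364260218 fore 0.0022776372816224466 lens 0.0009047484338098322 16.225
```

```bash
python3 -c "
from cell import ctrl
print(ctrl.sign_off())"
```

```text
the job is handed in; nothing more can be done
None
```

The magnifier is folded lens first, then forearm. The stack is parked in the clip, with the upper arm measured within 0.013 rad of home. The gripper has let go, the board, jar and bottle look undisturbed, and I handed the job in at about 16 s.

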